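Move a sample canister from its stand to the adjustable platform

ROBOT

A 6-joint arm with a two-finger parallel gripper is mounted at the origin on the work surface. World frame = base frame: x ahead of the robot, y to its left, z up, the work surface at z = 0. Lengths are in m, angles in degrees, forces in N, time in s.
With the tool pointing down it reaches from about 0.325 to 0.875 m from the base axis. Payload 4.4 kg.
Tool frame: the origin (TCP) lies on the centre line of the jaws, within the pads' length; the fingertips stand 22 mm ahead of it and the grasp point (between the pads) lies 3 mm ahead of it (r.tcp_to_tips is the distance from the TCP to the fingertips, in m); z points along the fingers, y is the line along which they close (so a half turn about z gives the same grasp; the last joint's range is limited). The gripper opens to 85 mm and grips with 20 to 120 N. Pads are 22 mm wide; open, the fingers measure 114 mm over their backs; the gripper's body (76 mm by 85 mm) begins 54 mm behind the grasp point. The pads swing forward as they close: fully open they stand 13 mm farther back than shut.
Start: joints at [-79.211, 11.837, 88.321, -0, 79.842, -8.623], TCP at [0.191, -0.542, 0.253] pointing down, gripper open.
Joint ranges: [-156.59, 156.59], [-49.26, 127.26], [12.9, 141.05], [-63.56, 243.56], [4.71, 150.69], [-161.64, 161.64]. Speed limits (degrees/s): [159.86, 159.86, 180, 180, 180, 180].

INTERFACE

Orientations are given as [roll, pitch, yaw] about the fixed x, y, z axes, in that order (R = Rz(yaw) Ry(pitch) Rx(roll)).
In Python, from bench import readout, snapshot, job, r gives the robot as it stands.
- The arm moves only by the tool apply_moves, never from a script. Its arguments are lists of equal length, an entry for each row: "travel": the shift along the tool's x, y, z in mm, a list of three; "twist": the turn about the tool's z in degrees. In form: {"travel": [[dx, dy, dz], ...], "twist": [twist, ...]}. A call has 1 to 8 rows; each row shifts and turns the commanded pose from where the row before left it, along the tool's axes as they then stand; what a row does not reach is not made up. A row lasts 1/10 s, in which the tool goes at most 50 mm and 8.59 degrees, less where a joint would pass 70% of its speed; a pose out of reach is approached as far as the arm can. A call with a gripper value outside its range is refused whole. "hand" is the opening, from 0 (shut) to 1 (fully open), set as the call begins (left out, the last holds). The fingers move at their own pace and stop on an object; "newtons" is the grip in N (left out, the last holds). Time passes only in rows, so rows that do not move let the fingers close. It gives the time, the measured TCP pose, the force, the opening and the grip force at its end, in the units of the state.
- readout.state(): the state, without advancing time (a new reading comes with each control period).
- snapshot(name): name is "side" or "top"; returns a dict with "color" (480x640x3 uint8, blue, green, red), "vertical_fov" (degrees; the focal length in pixels is half the picture's height over the tangent of half this angle, whatever the lens; pixels are square), "cx", "cy" (the principal point, pixels), "k1" (the pictures are not rectified: a ray, as slopes to the right and down, at radius r is drawn at 1 + k1 r^2 times it, then the intrinsics apply), "R" (3x3) and "t" (3): a world point X has camera coordinates R X + t. Camera axes: x right, y down, z forward; pixel columns grow to the right and rows downward; lengths in m; the calibration is good to about 2 mm. A picture is of the moment at which its call begins. There is no depth.
- job.sign_off(): hands the job in; it is judged then, once.
The state is a dict: "time": time; "qpos": joint angles; "joint_vel": joint speeds; "tau": joint torques, N m; "tcp_pos": TCP position; "tcp_rot": TCP orientation; "force": force on the tool from outside, world axes, zero at the start; "torque": the same for the moment, N m; "opening": finger opening in m; "gripper_force": force on a finger pad.
Only numpy, scipy, OpenCV 4.12 (cv2) and the standard library are available. Lean on these libraries where they do the work, as an engineer would, in place of code of your own. Each camera call takes 0.05 s, during which the arm holds its last target. There are 200 camera calls.

TASK

Press the flip cap of the steel sample canister fully shut, swing its folded bail handle up, then lift the canister off its stand by the bail and set it gently down, upright, in the middle of the plate of the height-adjustable platform beside it. Keep it upright on the way, let go of the bail only once the canister rests on the plate, do not drop it, and leave the cap shut and the other things on the bench where they are.

Things in the scene. Friction and masses are not known exactly. Their poses are not given: they have to be found in the camera images.
- canister: loose round steel canister, 96 mm diameter, 0.45 to 0.75 kg; origin centre of its underside, z up. Its flat shoulder is 100 mm up; a neck of 48 mm diameter rises from it to 116 mm, closed by the cap. Bail pivots lie on the canister's y axis at y = -55 and +55 mm, 88 mm up; the cap's hinge pin runs along y at x = +31 mm, 117 mm up. It stands in the seat of the stand
- bail (a joint): angle of the bail handle (10 mm round steel rod, arch 110 mm wide, its straight top bar 64 mm long, bar centreline 85 mm from the pivots): 0 = straight up over the canister (bar 173 mm above the canister's underside), 1.45 = folded out nearly level to the canister's -x side, stop at -0.1. Stiff pivots (about 0.04 N m): it stays where it is left
- bail_bar (a point): middle of the bail's top bar, on its centreline; its y axis runs along the bar
- cap (a joint): angle of the flip cap (black plastic disc 56 mm diameter, 10 mm thick, with an 18 mm thumb tab on its free edge, away from the hinge, reaching 73 mm from the hinge pin): 0 = fully shut, level on the neck; about 1.6 = standing open on edge at the canister's +x side. Stiff hinge (about 0.05 N m): it stays where it is left
- cap_top (a point): centre of the cap's outer face, 31 mm from its hinge pin; when shut it faces up, 126 mm above the canister's underside
- stand: fixed round steel stand, 116 mm diameter; origin centre of its underside on the bench. Its seat is a shallow round dish: floor 50 mm above the bench, inner radius 51 mm, rim 6 mm higher
- jack: fixed base of the height-adjustable platform, 110 mm square; origin centre of its underside on the bench. Centred above it is a level bare metal plate 130 mm square, sides along the base's x and y, whose top lies anywhere from 60 to 105 mm above the bench: that height is not reported and the plate does not give way, so feel for it
- cube: loose concrete test cube, 100 mm edges, 2.3 kg; origin centre of underside. Bystander.
- bar_piece: loose upright steel round bar piece, 50 mm diameter, 100 mm tall; origin centre of underside. Bystander.
- spanner: loose steel spanner 180 mm long lying flat; origin near its middle underneath. Bystander.
- mouse: loose black computer mouse, 100 x 60 mm, 34 mm high; origin centre of underside. Bystander.
Not all that is in view belongs to the job. There is more than one size of the jack; the job needs the middle-sized.

How it is judged:
By the outcome, as a careful person would: the job done as asked, in the order asked, and still so for the second after the job is handed in, with the robot touching nothing.
It also fails if it takes over 70 s, if anything falls off the work surface, if the arm or the gripper's body presses on something with over 40 N, if the wrist force passes 120 N, or if a joint passes its speed limit or range.

## Working session

There is one attempt and no reset: what is moved stays moved. The work goes in short steps, Python scripts to look and compute and a tool call to move; the robot and the scene stay as the last step left them, time stands still between calls to the robot, and variables do not carry over. Pictures are saved under pics/ and viewed, at most 10 in all, crops included, and the job is handed in when it is done.

Besides the shell and the picture viewer there is one more tool, called after ">>>" in YAML: its name, and indented under it one key for each argument. apply_moves: Moves the arm, as the interface text tells. Its arguments: {"type":"object","properties":{"travel":{"type":"array"},"twist":{"type":"array"},"hand":{"type":"number"},"newtons":{"type":"number"}},"required":["travel","twist"]}

```bash
ls; mkdir -p pics; cat > h.py <<'E'
import numpy as np, cv2
from bench import readout, snapshot, job, r
def K(s):
    f=240/np.tan(np.radians(s["vertical_fov"])/2); return np.array([[f,0,s["cx"]],[0,f,s["cy"]],[0,0,1.]])
def ray(s,u,v):
    f=K(s)[0,0]; d=np.array([(u-s["cx"])/f,(v-s["cy"])/f]); x=d.copy()
    for _ in range(30): x=d/(1+s["k1"]*(x@x))
    R=np.array(s["R"]); t=np.array(s["t"]); return -R.T@t, R.T@np.array([x[0],x[1],1.])
def onz(s,u,v,z):
    o,d=ray(s,u,v); return o+d*(z-o[2])/d[2]
def proj(s,X):
    c=np.array(s["R"])@np.array(X)+np.array(s["t"]); x=c[:2]/c[2]; x=x*(1+s["k1"]*(x@x)); f=K(s)[0,0]
    return x*f+[s["cx"],s["cy"]]
def two(s1,p1,s2,p2):
    o,d=ray(s1,*p1);a,b=ray(s2,*p2); k=np.linalg.lstsq(np.array([d,-b]).T,a-o,rcond=None)[0]
    P,Q=o+d*k[0],a+b*k[1]; return (P+Q)/2,np.linalg.norm(P-Q)
E
python3 - <<'E'
from h import *
import pickle
for n in("top","side"):
    s=snapshot(n); cv2.imwrite(f"pics/{n}0.png",s["color"]); pickle.dump(s,open(f"{n}0.pkl","wb")); print(n,-np.array(s["R"]).T@s["t"],s["k1"],s["vertical_fov"])
print(readout.state())
E
```

```text
pics
top [0.43586633 0.01905976 1.51198694] -0.09907760300392601 49.20665089513349
side [0.35732027 0.70691396 0.98627411] -0.05945008253809747 57.87315632969931
{'time': 0.1, 'qpos': array([-7.92108274e+01,  1.18804511e+01,  8.83971693e+01,  7.25633945e-04,
        7.98416744e+01, -8.62480710e+00]), 'joint_vel': array([ 0.04894943, -0.07223048, -0.14785327,  0.03025667, -0.02985516,
        0.00578688]), 'tau': array([-6.36159166e-04, -3.84097588e+01, -2.92548949e+01, -1.87742203e-04,
        4.98203997e-03,  1.15351730e-05]), 'tcp_pos': array([ 0.19097955, -0.54167845,  0.25222648]), 'tcp_rot': array([-1.79882161e+02, -1.85957478e-02,  1.94138318e+01]), 'force': array([-0.31661358,  0.66869495, -0.4820024 ]), 'torque': array([-0.04435136,  0.01740005, -0.04078275]), 'gripper_force': 0.0, 'opening': 0.08548102677888192}
```

View pics/top0.png

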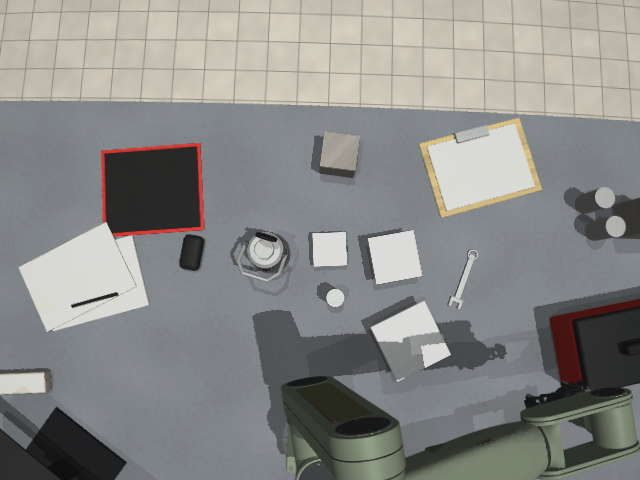

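View pics/side0.png

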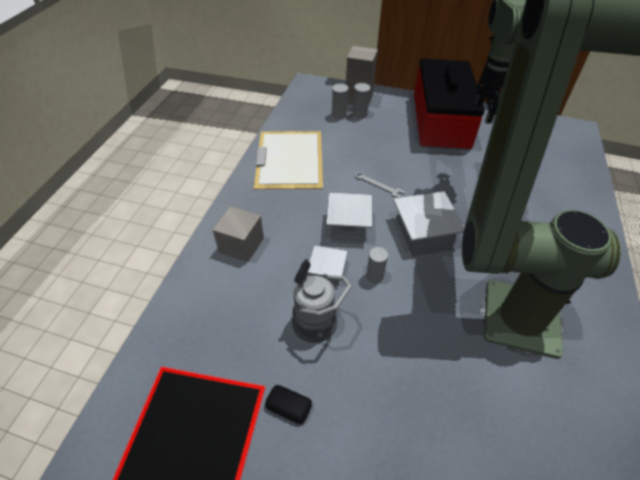

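The top view shows the canister at about (263,252) with its cap open towards +x at (267,238) and the bail folded towards (258,278). There are three plates: small (330,250), middle (394,256) and large (411,340). Mouse, cube and bar piece are at (192,252), (339,154) and (335,297). I'll zoom in for the detail.

```bash
python3 - <<'E'
from h import *
import pickle
T=pickle.load(open("top0.pkl","rb"));S=pickle.load(open("side0.pkl","rb"))
a=cv2.resize(T["color"][215:305,215:305],None,fx=4.4,fy=4.4,interpolation=cv2.INTER_CUBIC)
b=cv2.resize(S["color"][255:345,275:365],None,fx=4.4,fy=4.4,interpolation=cv2.INTER_CUBIC)
cv2.imwrite("pics/z.png",np.hstack([a,b]))
for n,s,w in(("T",T,(290,460,220,390)),("S",S,(300,470,180,290))):
    g=s["color"]; x0,x1,y0,y1=w
    m=((g.min(2)>185)).astype(np.uint8)
    for c in cv2.findContours(m,cv2.RETR_EXTERNAL,cv2.CHAIN_APPROX_NONE)[0]:
        if cv2.contourArea(c)>400:
            (cx,cy),(ww,hh),an=cv2.minAreaRect(c)
            if x0<cx<x1 and y0<cy<y1:
                ap=cv2.approxPolyDP(c,5,True)[:,0].tolist(); print(n,(cx,cy),ww,hh,an,ap)
                if n=="T":
                    for z in(.06,.105):
                        q=[onz(T,*p,z) for p in cv2.boxPoints(((cx,cy),(ww,hh),an))]; print(z,np.mean(q,0).round(4),[round(np.linalg.norm(q[i]-q[i-1]),4) for i in range(4)])
E
```

```text
T (435.64862060546875, 353.89190673828125) 22.35826301574707 26.96143341064453 80.53767395019531 [[445, 343], [421, 345], [425, 367], [449, 354]]
0.06 [ 0.256  -0.3088  0.06  ] [np.float64(0.0614), np.float64(0.0753), np.float64(0.0616), np.float64(0.0752)]
0.105 [ 0.2615 -0.2986  0.105 ] [np.float64(0.0595), np.float64(0.073), np.float64(0.0597), np.float64(0.0729)]
T (404.60003662109375, 328.7000427246094) 33.09380340576172 59.479408264160156 63.43495178222656 [[438, 330], [424, 301], [371, 327], [378, 341]]
0.06 [ 0.3233 -0.2211  0.06  ] [np.float64(0.0907), np.float64(0.1652), np.float64(0.0914), np.float64(0.1649)]
0.105 [ 0.3268 -0.2136  0.105 ] [np.float64(0.0879), np.float64(0.16), np.float64(0.0885), np.float64(0.1598)]
T (329.2763366699219, 248.90895080566406) 33.09354019165039 33.17347717285156 87.70938873291016 [[345, 232], [313, 233], [314, 266], [346, 264]]
0.06 [ 0.5376 -0.0064  0.06  ] [np.float64(0.0921), np.float64(0.0924), np.float64(0.0922), np.float64(0.0919)]
0.105 [ 0.5345 -0.0056  0.105 ] [np.float64(0.0892), np.float64(0.0895), np.float64(0.0893), np.float64(0.0891)]
T (394.666015625, 256.7188720703125) 46.87071990966797 46.502140045166016 79.3803482055664 [[413, 230], [368, 238], [376, 283], [421, 275]]
0.06 [ 0.5216 -0.1891  0.06  ] [np.float64(0.1301), np.float64(0.1308), np.float64(0.1307), np.float64(0.1299)]
0.105 [ 0.5189 -0.1827  0.105 ] [np.float64(0.1261), np.float64(0.1267), np.float64(0.1267), np.float64(0.1259)]
S (327.5, 261.0000305175781) 33.73744583129883 25.923255920410156 7.125016689300537 [[315, 247], [310, 271], [340, 275], [345, 251]]
S (412.3685302734375, 216.56903076171875) 41.48429489135742 27.248287200927734 78.2317123413086 [[422, 196], [395, 199], [412, 237], [425, 234]]
S (349.52215576171875, 208.6681671142578) 42.904754638671875 30.266145706176758 3.814074993133545 [[330, 194], [328, 222], [370, 224], [370, 196]]
```

View pics/z.png

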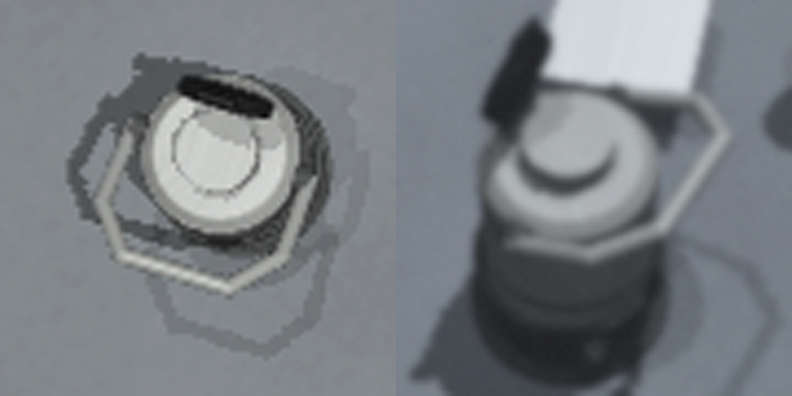

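```bash
python3 - <<'E'
from h import *
import pickle
T=pickle.load(open("top0.pkl","rb"));S=pickle.load(open("side0.pkl","rb"))
t=lambda x,y:((x+.5)/4.4-.5+215,(y+.5)/4.4-.5+215)
s=lambda x,y:((x-396+.5)/4.4-.5+275,(y+.5)/4.4-.5+255)
for n,a,b in(("barL",(122,257),(662,230)),("barR",(230,290),(730,133)),("shL",(103,202),(590,255)),("shR",(292,250),(702,95)),("neck",(216,152),(570,133))):
    print(n,two(T,t(*a),S,s(*b)))
print("neck at .166",onz(T,*t(216,152),.166),onz(S,*s(570,133),.166))
# shoulder disc r=48 at z .15
print("shoulder",onz(T,*t(221,156),.15))
# plate: centers via polys
P=np.array([[413,230],[368,238],[376,283],[421,275]],float);Q=np.array([[370,196],[330,194],[328,222],[370,224]],float)
g=S["color"]; m=(g.min(2)>185).astype(np.uint8)
print("plate ctr",two(T,(394.67,256.72),S,(349.5,208.7)))
for i,(u,v) in enumerate(zip([(413,230),(368,238),(376,283),(421,275)],[(328,222-28),(328,222),(370,224),(370,196)])): print(two(T,u,S,v))
q=[onz(T,*p,.08) for p in P]; print(q,[np.degrees(np.arctan2(*(q[i]-q[i-1])[1::-1])) for i in range(4)])
E
```

```text
barL (array([0.46131754, 0.21484749, 0.17857033]), np.float64(0.0008534394100586603))
barR (array([0.44333348, 0.15122296, 0.18147932]), np.float64(0.0011044472082623398))
shL (array([0.49364912, 0.22962952, 0.16352701]), np.float64(0.0014105103186155305))
shR (array([0.46674164, 0.11768382, 0.16120374]), np.float64(0.003529395962020422))
neck (array([0.52421308, 0.16409656, 0.16658049]), np.float64(0.00011167958158543544))
neck at .166 [0.52419609 0.16414881 0.166     ] [0.52438703 0.16371889 0.166     ]
shoulder [0.52296825 0.16281723 0.15      ]
plate ctr (array([ 0.52057638, -0.18688555,  0.07449135]), np.float64(0.00018998350313282632))
(array([ 0.59867883, -0.2376666 ,  0.06675268]), np.float64(0.0034292860494350157))
(array([ 0.56771553, -0.111791  ,  0.08026677]), np.float64(0.0034206901036751367))
(array([ 0.44784779, -0.13591315,  0.08291633]), np.float64(0.0022073064623608254))
(array([ 0.47317895, -0.26142195,  0.07079676]), np.float64(0.0016665045707175224))
[array([ 0.59550472, -0.2355899 ,  0.08      ]), array([ 0.56943421, -0.11154366,  0.08      ]), array([ 0.44677348, -0.13635502,  0.08      ]), array([ 0.47211844, -0.25972778,  0.08      ])] [np.float64(11.068898453241315), np.float64(101.86898314705086), np.float64(-168.56471620324692), np.float64(-78.39101650915919)]
```

The middle plate comes out at about (0.5206, -0.187, z≈0.075). The canister axis is at (0.524, 0.164) with yaw about -15°, and the bail bar middle is at (0.452, 0.183, 0.18), so the bail angle is about 1.05. These agree with the given sizes. Next I'll turn the tool, close the fingers and move to the cap's +x side.

>>> apply_moves:
  travel:
    - [0,0,-8]
    - [0,0,-8]
    - [0,0,-8]
    - [0,0,-8]
    - [0,0,-8]
    - [0,0,-8]
    - [0,0,-8]
    - [0,0,0]
  twist: [-8,-8,-8,-8,-8,-8,-7.6,0]
  hand: 0
  newtons: 40

```text
time: 0.9
tcp_pos: [0.1912, -0.5427, 0.3101]
tcp_rot: [180.0, 0.1, 75.0]
force: [1.0, 0.0, -0.3]
opening: 0.0001
gripper_force: 0.0
```

```bash
python3 -c "
from h import *
print(r.tcp_to_tips, readout.state()['tcp_pos'],readout.state()['tcp_rot'],[a for a in dir(r) if a[0]!='_'])"
```

```text
0.022 [ 0.19116199 -0.54272238  0.31008183] [1.79961784e+02 8.15393005e-02 7.49960624e+01] ['PlanningError', 'tcp_to_tips']
```

>>> apply_moves:
  travel:
    - [43,12,0]
    - [43,12,0]
    - [43,12,0]
    - [43,12,0]
    - [43,12,0]
    - [43,12,0]
    - [43,12,0]
    - [43,12,0]
  twist: [0,0,0,0,0,0,0,0]

```text
time: 1.7
tcp_pos: [0.3731, -0.2329, 0.3086]
tcp_rot: [-180.0, -0.0, 74.8]
force: [0.5, -0.3, 0.3]
opening: -0.0001
gripper_force: 0.0
```

>>> apply_moves:
  travel:
    - [43,12,0]
    - [43,12,0]
    - [43,12,0]
    - [43,12,0]
    - [43,12,0]
    - [43,12,0]
    - [43,12,0]
    - [43,12,0]
  twist: [0,0,0,0,0,0,0,0]

```text
time: 2.5
tcp_pos: [0.5548, 0.0745, 0.3084]
tcp_rot: [-179.9, 0.0, 74.8]
force: [0.4, -0.5, 0.3]
opening: -0.0002
gripper_force: 0.0
```

>>> apply_moves:
  travel:
    - [40,11,0]
    - [40,11,0]
    - [0,0,0]
  twist: [0,0,0]

```text
time: 2.8
tcp_pos: [0.5973, 0.1484, 0.3073]
tcp_rot: [-179.9, -0.1, 75.1]
force: [0.3, 0.3, -0.2]
opening: -0.0001
gripper_force: 0.0
```

>>> apply_moves:
  travel:
    - [-4,0,20]
    - [0,0,25]
    - [0,0,23]
    - [0,0,0]
  twist: [0,0,0,0]

```text
time: 3.2
tcp_pos: [0.592, 0.1393, 0.2361]
tcp_rot: [-179.5, 0.2, 74.9]
force: [0.6, 0.0, -0.9]
opening: 0.0001
gripper_force: 0.0
```

```bash
cat >> h.py <<'E'
C=np.array([.5242,.164]); yw=np.radians(-15); EX=np.array([np.cos(yw),np.sin(yw)]); EY=np.array([-EX[1],EX[0]])
def cf():
    p=readout.state()["tcp_pos"]; d=p[:2]-C; return (1000*np.array([d@EX,d@EY,p[2]-.022])).round(1)
def crop(n,X,name,h=55,k=4):
    s=snapshot(n); u,v=proj(s,X).astype(int); g=s["color"][max(v-h,0):v+h,max(u-h,0):u+h]; g=cv2.resize(g,None,fx=k,fy=k,interpolation=cv2.INTER_CUBIC); print(n,u-h,v-h,k); return g
E
python3 -c "
from h import *
print(cf())
X=[.53,.163,.18]
cv2.imwrite('pics/a.png',np.hstack([crop('top',X,0,45),crop('side',X,0,45)]))"
```

```text
[ 71.9  -6.3 214.1]
top 218 201 4
side 266 235 4
```

View pics/a.png

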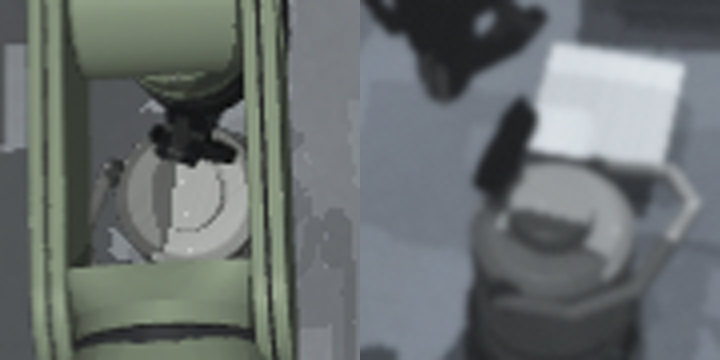

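>>> apply_moves:
  travel:
    - [3,-9,-1]
    - [2,-8,-1]
    - [0,-7,0]
    - [0,-6,0]
    - [0,-7,0]
    - [0,-7,1]
    - [0,-6,3]
    - [0,-6,4]
  twist: [0,0,0,0,0,0,0,0]

```text
time: 4.1
tcp_pos: [0.5422, 0.16, 0.2363]
tcp_rot: [180.0, -0.0, 75.0]
force: [-2.9, 0.5, 8.6]
opening: 0.0002
gripper_force: 4.1
```

```bash
python3 -c "
from h import *
print(cf(),readout.state()['force'])"
```

```text
[ 18.4   0.8 214.3] [-2.87238181  0.51278528  8.61753783]
```

>>> apply_moves:
  travel:
    - [0,-5,4]
    - [0,-5,5]
    - [0,-4,6]
    - [0,-4,6]
    - [0,-2,5]
    - [0,-1,4]
    - [0,0,2]
    - [0,0,0]
  twist: [0,0,0,0,0,0,0,0]

```text
time: 4.9
tcp_pos: [0.5222, 0.1649, 0.2027]
tcp_rot: [-180.0, 0.0, 75.0]
force: [-0.5, -0.8, 0.6]
opening: 0.0001
gripper_force: 0.0
```

```bash
python3 -c "
from h import *
print(cf(),readout.state()['force'])
X=[.53,.163,.18]
cv2.imwrite('pics/b.png',crop('side',X,0,45,6))"
```

```text
[ -2.2   0.4 180.7] [-0.50698343 -0.79727011  0.55649337]
side 266 235 6
```

View pics/b.png

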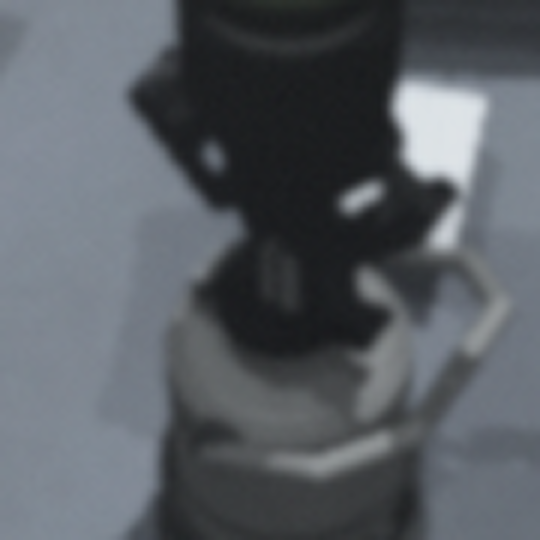

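The cap has come down over the neck, with its tab at about (370,320), and the fingertips are just above it. I'll press down now.

>>> apply_moves:
  travel:
    - [0,0,2]
    - [0,0,2]
    - [0,0,1]
    - [0,0,0]
  twist: [0,0,0,0]

```text
time: 5.35
tcp_pos: [0.5224, 0.165, 0.1981]
tcp_rot: [180.0, 0.0, 75.0]
force: [-0.4, -0.4, 0.2]
opening: -0.0001
gripper_force: 0.0
```

>>> apply_moves:
  travel:
    - [0,0,1]
    - [0,0,1]
    - [0,0,0]
  twist: [0,0,0]

```text
time: 5.65
tcp_pos: [0.5225, 0.1651, 0.1979]
tcp_rot: [180.0, -0.0, 75.0]
force: [-3.8, -1.2, 7.6]
opening: 0.0
gripper_force: 3.9
```

>>> apply_moves:
  travel:
    - [0,0,1]
    - [0,0,1]
    - [0,0,0]
    - [0,0,0]
  twist: [0,0,0,0]

```text
time: 6.05
tcp_pos: [0.5227, 0.1652, 0.1977]
tcp_rot: [179.9, -0.0, 75.0]
force: [-6.8, -1.3, 15.4]
opening: 0.0004
gripper_force: 7.7
```

>>> apply_moves:
  travel:
    - [0,0,-20]
    - [0,0,-35]
    - [0,-40,0]
    - [0,-40,0]
    - [0,-28,0]
    - [0,0,0]
  twist: [0,0,0,0,0,0]

```text
time: 6.65
tcp_pos: [0.4149, 0.1936, 0.2488]
tcp_rot: [-179.9, 0.0, 75.1]
force: [0.5, -0.2, -0.3]
opening: 0.0
gripper_force: 0.0
```

```bash
python3 -c "
from h import *
print(cf(),readout.state()['force'])"
```

```text
[-113.2    0.3  226.8] [ 0.50279356 -0.20433494 -0.2795643 ]
```

>>> apply_moves:
  travel:
    - [0,0,25]
    - [0,0,25]
    - [0,0,14]
    - [0,10,0]
    - [0,9,0]
    - [0,7,-8]
    - [0,7,-7]
    - [0,0,0]
  twist: [0,0,0,0,0,0,0,0]

```text
time: 7.45
tcp_pos: [0.4525, 0.1846, 0.2031]
tcp_rot: [179.7, -0.1, 75.0]
force: [-4.0, 0.0, 2.3]
opening: 0.0
gripper_force: 1.9
```

>>> apply_moves:
  travel:
    - [0,7,-5]
    - [0,7,-5]
    - [0,6,-5]
    - [0,7,-3]
    - [0,7,-4]
    - [0,6,-3]
    - [0,0,0]
  twist: [0,0,0,0,0,0,0]

```text
time: 8.15
tcp_pos: [0.49, 0.1737, 0.2257]
tcp_rot: [179.9, -0.0, 75.0]
force: [0.6, 0.1, -0.3]
opening: 0.0003
gripper_force: 0.0
```

```bash
python3 -c "
from h import *
print(cf(),readout.state()['force'])
X=[.51,.163,.19]
cv2.imwrite('pics/c.png',crop('side',X,0,45,6))"
```

```text
[-35.5   0.5 203.7] [ 0.60126102  0.07147512 -0.30512178]
side 275 234 6
```

View pics/c.png

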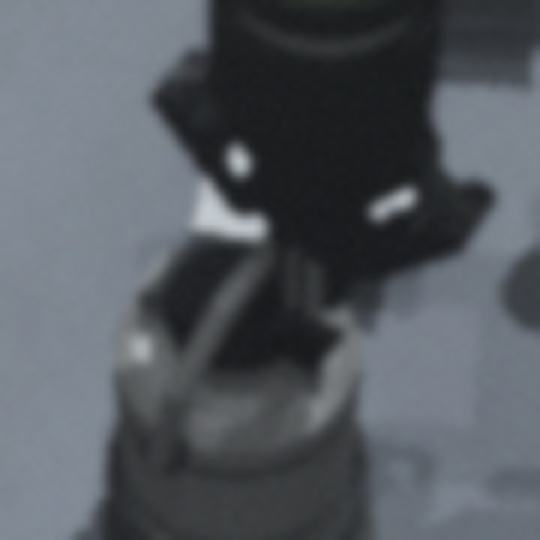

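>>> apply_moves:
  travel:
    - [0,5,-1]
    - [0,5,-1]
    - [0,5,0]
    - [0,0,0]
    - [0,-4,0]
    - [0,0,-20]
    - [0,0,-25]
    - [0,0,0]
  twist: [0,0,0,0,0,0,0,0]

```text
time: 9.0
tcp_pos: [0.5011, 0.1719, 0.2762]
tcp_rot: [179.6, -0.2, 75.0]
force: [0.4, 0.0, 0.9]
opening: 0.0001
gripper_force: 0.0
```

>>> apply_moves:
  travel:
    - [0,12,0]
    - [0,11,0]
    - [0,0,0]
    - [0,0,0]
  twist: [0,0,0,0]
  hand: 0.6

```text
time: 9.4
tcp_pos: [0.5212, 0.165, 0.2709]
tcp_rot: [-179.9, 0.1, 75.0]
force: [0.9, -0.6, 0.1]
opening: 0.0514
gripper_force: 0.0
```

```bash
python3 -c "
from h import *
print(cf(),readout.state())
X=[.52,.163,.21]
cv2.imwrite('pics/d.png',crop('side',X,0,45,6))"
```

```text
[-3.200e+00  2.000e-01  2.489e+02] {'time': 9.4, 'qpos': array([8.49064859e+00, 7.71009314e+00, 9.10012987e+01, 7.39233299e-03,
       8.14434639e+01, 2.35162744e+01]), 'joint_vel': array([ 0.38533804, -0.72081515,  0.42910647, -0.01931955,  0.09243056,
        0.14287314]), 'tau': array([-1.47066987e-01, -3.53919911e+01, -2.97170717e+01, -1.63594791e-02,
       -2.67839403e-02, -3.24771419e-03]), 'tcp_pos': array([0.52118353, 0.16499759, 0.27090515]), 'tcp_rot': array([-1.79855090e+02,  5.50887133e-02,  7.49733341e+01]), 'force': array([ 0.85565217, -0.55699928,  0.09191855]), 'torque': array([-0.00453141,  0.00416454,  0.05062905]), 'gripper_force': 0.0, 'opening': 0.0514242349398388}
side 271 228 6
```

View pics/d.png

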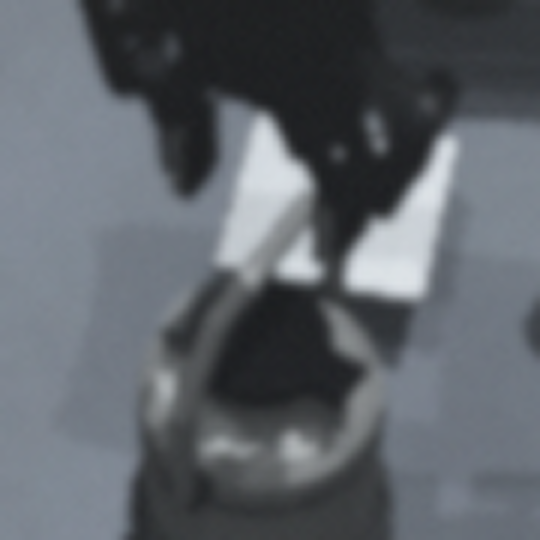

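```bash
python3 -c "
from h import *
s=snapshot('side')
f=lambda x,y,z:((proj(s,[*(C+EX*x/1e3+EY*y/1e3),z/1e3])-[271,228]+.5)*6-.5).round(0)
import math
for a in(-.1,0,.1,.2,.3):
  x=-85*math.sin(a);z=138+85*math.cos(a); print(a,f(x,32,z),f(x,-32,z))
for x in (-29,23): print('tip',f(x,0,252))
T=snapshot('top');T2=T['color']
cv2.imwrite('pics/e.png',crop('top',[.52,.163,.22],0,45,6))
"
```

```text
-0.1 [194. 307.] [286. 187.]
0 [214. 316.] [306. 196.]
0.1 [234. 327.] [326. 206.]
0.2 [254. 339.] [345. 217.]
0.3 [274. 352.] [364. 230.]
tip [330. 240.]
tip [206. 180.]
top 216 204 6
```

The bail bar runs from about (250,275) to (310,192) in the crop, which matches an angle of about 0 to 0.03, so it is upright. I'll lower and grip.

>>> apply_moves:
  travel:
    - [0,3,15]
    - [0,0,15]
    - [0,0,14]
    - [0,0,0]
  twist: [0,0,0,0]

```text
time: 10.0
tcp_pos: [0.5218, 0.1642, 0.2243]
tcp_rot: [-179.6, 0.2, 75.0]
force: [-0.8, -0.2, -0.2]
opening: 0.0514
gripper_force: 0.0
```

>>> apply_moves:
  travel:
    - [0,0,0]
    - [0,0,0]
    - [0,0,0]
    - [0,0,0]
    - [0,0,0]
    - [0,0,0]
  twist: [0,0,0,0,0,0]
  hand: 0
  newtons: 60

```text
time: 10.6
tcp_pos: [0.5248, 0.1647, 0.2293]
tcp_rot: [179.9, -0.0, 75.0]
force: [-0.4, 0.1, 3.8]
opening: 0.0076
gripper_force: 58.6
```

```bash
python3 -c "
from h import *
print(cf(),readout.state()['force'],readout.state()['torque'])"
```

```text
[  0.4   0.8 207.3] [-0.44795287  0.0535917   3.77531482] [ 0.0181897   0.05006971 -0.1078536 ]
```

>>> apply_moves:
  travel:
    - [0,0,-3]
    - [0,0,-4]
    - [0,0,-4]
    - [0,0,-4]
    - [0,0,0]
    - [0,0,0]
  twist: [0,0,0,0,0,0]
  newtons: 80

```text
time: 11.2
tcp_pos: [0.5242, 0.1646, 0.2432]
tcp_rot: [-180.0, 0.0, 75.0]
force: [-0.2, -0.1, -6.1]
opening: 0.0072
gripper_force: 78.0
```

```bash
python3 -c "
from h import *
print(cf(),readout.state()['force'],readout.state()['torque'])
X=[.52,.163,.18]
cv2.imwrite('pics/f.png',crop('side',X,0,55,5))"
```

```text
[-2.000e-01  5.000e-01  2.212e+02] [-0.20956162 -0.1362848  -6.08596515] [-0.01515774  0.02584453  0.02520755]
side 261 226 5
```

View pics/f.png

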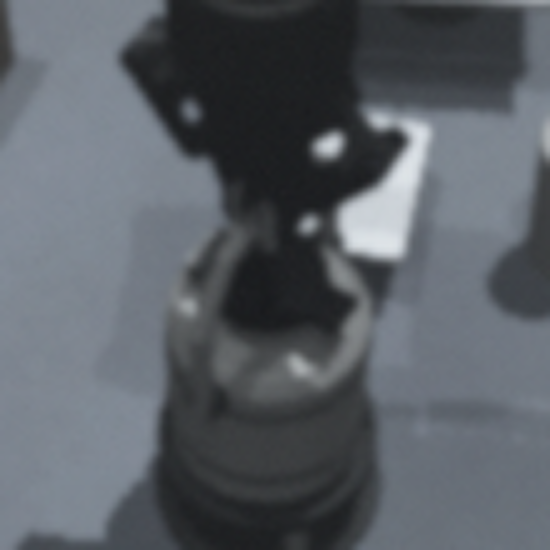

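The canister is lifted. The force is -6.1 N, so about 0.62 kg, and the cap is shut. I'll raise it and carry it slowly.

>>> apply_moves:
  travel:
    - [0,0,-5]
    - [0,0,-10]
    - [0,0,-13]
    - [0,0,-13]
    - [0,0,-13]
    - [0,0,-13]
    - [0,0,-10]
    - [0,0,-5]
  twist: [0,0,0,0,0,0,0,0]

```text
time: 12.05
tcp_pos: [0.5249, 0.1646, 0.3272]
tcp_rot: [179.9, -0.1, 75.0]
force: [0.9, 0.6, -6.9]
opening: 0.0071
gripper_force: 78.2
```

>>> apply_moves:
  travel:
    - [-4,1,0]
    - [-8,2,0]
    - [-12,3,0]
    - [-14,3.6,0]
    - [-15,4,0]
    - [-15,4,0]
    - [-15,4,0]
    - [-15,4,0]
  twist: [0,0,0,0,0,0,0,0]

```text
time: 12.85
tcp_pos: [0.5236, 0.0616, 0.3254]
tcp_rot: [180.0, 0.0, 75.0]
force: [-0.0, -0.6, -6.5]
opening: 0.0074
gripper_force: 78.1
```

>>> apply_moves:
  travel:
    - [-15,4,0]
    - [-15,4,0]
    - [-15,4,0]
    - [-15,4,0]
    - [-15,4,0]
    - [-15,4,0]
    - [-15,4,0]
    - [-15,4,0]
  twist: [0,0,0,0,0,0,0,0]

```text
time: 13.65
tcp_pos: [0.5235, -0.0622, 0.3253]
tcp_rot: [180.0, -0.0, 75.0]
force: [-0.3, 0.1, -6.2]
opening: 0.0077
gripper_force: 78.1
```

>>> apply_moves:
  travel:
    - [-15,4,0]
    - [-15,4,0]
    - [-15,4,0]
    - [-13,3,0]
    - [-10,2,0]
    - [-7,2,0]
    - [-3,1,0]
    - [0,0,0]
  twist: [0,0,0,0,0,0,0,0]

```text
time: 14.45
tcp_pos: [0.5227, -0.1416, 0.3253]
tcp_rot: [-180.0, -0.0, 75.0]
force: [-0.3, -0.1, -6.5]
opening: 0.0072
gripper_force: 78.1
```

```bash
python3 -c "
from h import *
s=readout.state();p=s['tcp_pos'];d=np.array([.5206,-.1869])-p[:2]
print(p,s['force'],'tool dx,dy',d@EY*1e3,d@EX*1e3)"
```

```text
[ 0.5227062  -0.14161859  0.32526088] [-0.32920398 -0.05713878 -6.48344102] tool dx,dy -44.283612308380825 9.68525851572503
```

>>> apply_moves:
  travel:
    - [-6,1,0]
    - [-10,2,0]
    - [-11,3,0]
    - [-10,2,0]
    - [-5,1,0]
    - [-2,0.5,0]
    - [0,0,0]
    - [0,0,0]
  twist: [0,0,0,0,0,0,0,0]

```text
time: 15.25
tcp_pos: [0.5204, -0.1861, 0.3252]
tcp_rot: [-180.0, -0.0, 75.0]
force: [0.8, 0.1, -6.7]
opening: 0.0071
gripper_force: 78.1
```

>>> apply_moves:
  travel:
    - [0,0,4]
    - [0,0,8]
    - [0,0,10]
    - [0,0,10]
    - [0,0,8]
    - [0,0,4]
    - [0,0,2]
    - [0,0,0]
  twist: [0,0,0,0,0,0,0,0]

```text
time: 16.05
tcp_pos: [0.5204, -0.1864, 0.2791]
tcp_rot: [-180.0, -0.0, 75.0]
force: [0.8, 0.5, -7.0]
opening: 0.0073
gripper_force: 78.0
```

```bash
python3 -c "
from h import *
s=readout.state();p=s['tcp_pos'];d=np.array([.5206,-.1869])-p[:2]
print(p,s['force'],'tool dx,dy',d@EY*1e3,d@EX*1e3)
S=snapshot('side'); g=S['color'][130:280,270:430]
print(proj(S,[.5206,-.1869,.0745])-[270,130])
cv2.imwrite('pics/g.png',cv2.resize(g,None,fx=4,fy=4,interpolation=cv2.INTER_CUBIC))"
```

```text
[ 0.52040886 -0.18640986  0.27906983] [ 0.77240349  0.47213866 -6.98696237] tool dx,dy -0.42397259618412686 0.31148316966326517
[79.52545189 78.69713908]
```

View pics/g.png

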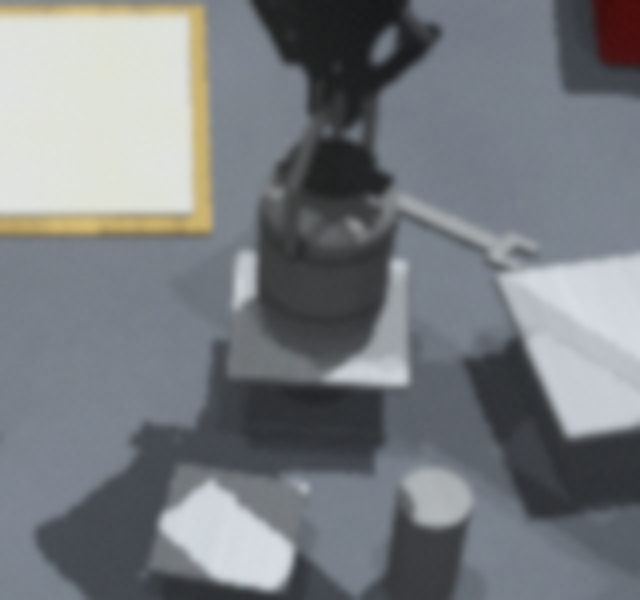

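The canister hangs upright and shut above the middle plate, with its lower edge at about (322,315) in the crop and the plate centre at (318,315). I'll lower it slowly and feel for contact.

>>> apply_moves:
  travel:
    - [0,0,3]
    - [0,0,3]
    - [0,0,3]
    - [0,0,3]
    - [0,0,2]
    - [0,0,2]
    - [0,0,1]
    - [0,0,0]
  twist: [0,0,0,0,0,0,0,0]

```text
time: 16.9
tcp_pos: [0.5204, -0.1863, 0.2621]
tcp_rot: [-180.0, -0.0, 75.0]
force: [0.8, 0.1, -7.4]
opening: 0.0066
gripper_force: 78.1
```

>>> apply_moves:
  travel:
    - [0,0,1]
    - [0,0,1]
    - [0,0,0.5]
    - [0,0,0]
  twist: [0,0,0,0]

```text
time: 17.3
tcp_pos: [0.5206, -0.1865, 0.26]
tcp_rot: [180.0, 0.0, 75.0]
force: [0.3, 0.1, -6.9]
opening: 0.0071
gripper_force: 78.2
```

>>> apply_moves:
  travel:
    - [0,0,0.5]
    - [0,0,0.5]
    - [0,0,0.5]
    - [0,0,0]
  twist: [0,0,0,0]

```text
time: 17.7
tcp_pos: [0.5213, -0.1866, 0.2595]
tcp_rot: [179.8, 0.0, 75.0]
force: [1.2, 0.6, -1.2]
opening: 0.0073
gripper_force: 78.7
```

>>> apply_moves:
  travel:
    - [0,0,0.5]
    - [0,0,0]
    - [0,0,0]
  twist: [0,0,0]

```text
time: 18.0
tcp_pos: [0.5213, -0.1866, 0.2594]
tcp_rot: [179.8, 0.0, 75.0]
force: [1.0, 0.9, 6.3]
opening: 0.0072
gripper_force: 79.1
```

It is resting on the plate. I'll ease off slightly and open the fingers.

>>> apply_moves:
  travel:
    - [0,0,-0.4]
    - [0,0,0]
    - [0,0,0]
  twist: [0,0,0]
  newtons: 20

```text
time: 18.3
tcp_pos: [0.5212, -0.1866, 0.2594]
tcp_rot: [179.8, 0.0, 75.0]
force: [1.5, 0.9, 6.1]
opening: 0.0073
gripper_force: 79.5
```

>>> apply_moves:
  travel:
    - [0,0,0]
    - [0,0,0]
    - [0,0,0]
    - [0,0,0]
    - [0,0,0]
  twist: [0,0,0,0,0]
  hand: 0.5

```text
time: 18.8
tcp_pos: [0.5202, -0.1864, 0.2578]
tcp_rot: [-179.9, -0.0, 75.0]
force: [0.4, -0.2, 0.4]
opening: 0.0428
gripper_force: 0.0
```

>>> apply_moves:
  travel:
    - [0,0,-5]
    - [0,0,-10]
    - [0,0,-20]
    - [0,0,-30]
    - [0,0,-30]
    - [0,0,-20]
    - [0,0,0]
  twist: [0,0,0,0,0,0,0]

```text
time: 19.5
tcp_pos: [0.5221, -0.1873, 0.3785]
tcp_rot: [179.5, 0.1, 75.0]
force: [-0.4, -0.1, -0.5]
opening: 0.0429
gripper_force: 0.0
```

```bash
python3 -c "
from h import *
S=snapshot('side'); g=S['color'][130:280,270:430]
f=lambda X:((proj(S,X)-[270,130]+.5)*4-.5).round()
P=[.5206,-.1869]
print([f([*(P+EX*.048*c+EY*.048*d),.0805]) for c,d in((1,0),(-1,0),(0,1))],f([*P,.2065]))
cv2.imwrite('pics/i.png',cv2.resize(g,None,fx=4,fy=4,interpolation=cv2.INTER_CUBIC))"
```

```text
[array([263., 287.]), array([378., 335.]), array([288., 351.])] [330. 180.]
```

View pics/i.png

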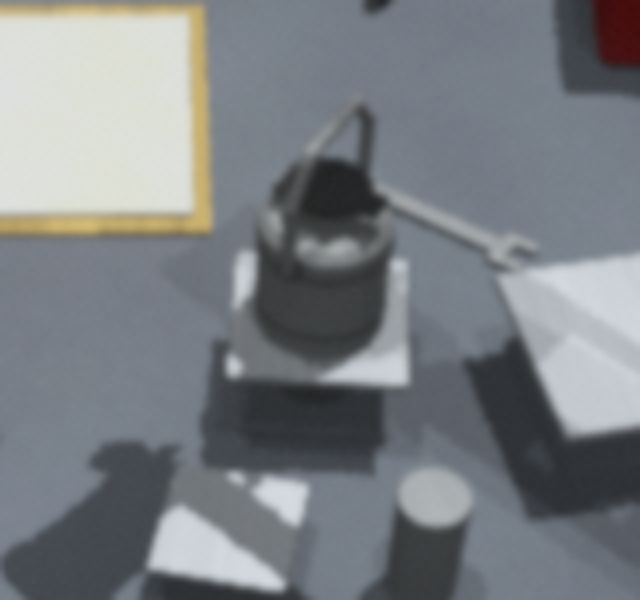

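The picture shows the canister upright on the plate, with the cap shut at about (330,187), where (330,180) was expected. The bail is up and the gripper is clear.

```bash
python3 -c "
from bench import job
print(job.sign_off())"
```

```text
the job is handed in; nothing more can be done
None
```

The job is done and handed in at about 19.5 s: the cap is pressed shut, the bail is up, and the canister stands upright in the middle of the middle-sized plate with the gripper clear; sign-off returned no verdict.

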